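# Standoffs back in the brush box, inner lid left shut

### The job

The clean standoffs in the small pan belong in the hinged brush box: take the pan by its handle, tip it over the open box so that all four land in the compartment, and stand the pan upright on the bench again, clear of the box. Then swing the box's two nested lids down together, without letting them drop, until both are fully shut, and raise only the outer lid by its handle to about half open (45 degrees), leaving the inner lid lying shut with its brushes to hand. Finish while still holding the outer lid there, and leave the other things on the bench where they are.

Things in the scene. Friction and masses are not known exactly. Their poses are not given: they have to be found in the camera images.
- case: plywood brush box, screwed to the bench: base 160 mm deep (x) x 260 mm wide (y) x 75 mm high, walls and floor 8 mm, so one open compartment 144 x 244 mm, 67 mm deep. Origin at the centre of its underside; z up, -x is its front (the side with the handle when shut), the hinge line runs along y at its back (+x)
- lid_hinge (a point): middle of the hinge line shared by both lids: in the box's frame 80 mm behind its centre, 78 mm above the bench; y along the hinge line
- outer_lid (a joint): angle of the outer lid, rad: 0 shut, 1.55 leant fully back on its stop (as it starts), growing as it opens. Plywood shell 160 x 260 mm, 32 mm deep, with the carrying handle on its front edge; 0.37 kg with the handle, so about 2 N at the handle lifts it when nearly shut. Its hinge is free: alone it falls shut from below about 1.3 rad unless held; resting on the stiff inner lid, the pair falls from below about 1 rad
- inner_lid (a joint): angle of the inner lid, rad: 0 shut (on the base's rim), starts about 1.5, nested under the outer lid's rim. Flat 5 mm ply pallet 160 x 260 mm, 0.20 kg, four brushes on its upper face; a steel tab stands out 14 mm at its front edge, 98 mm to the -y side of the middle, clear of the handle. Stiff hinge (0.22 N m): stays where left; the outer lid's rim pushes it down, nothing ties it to the outer lid
- handle_mid (a point): middle of the handle's round bar: 12 mm thick, parallel to the hinge line, 100 mm clear between its two posts, its centre line 42 mm out from the lid's front edge (36 mm clear). It turns with the lid about the hinge: with the lid shut it lies 202 mm in front of the hinge line and 18.5 mm above it (96 mm above the bench)
- pan_bowl (a point): middle of the bowl of the small aluminium pan, on its axis, half-way up (27.5 mm above its underside). Bowl 134 mm across at the rim, 84 mm at the foot, 55 mm deep, wall 3 mm, sides flared 24 degrees; about 0.16 kg. z along the axis towards the mouth, -x towards the handle
- pan_grip (a point): middle of the pan's handle: straight round black bar 16 mm thick and 118 mm long, running out level from the rim along the pan's -x; this point is 128 mm from the bowl's axis and 52 mm above the underside
- standoff0_mid (a point): standoff 1 of 4, a small grey plastic cone on a 22 mm square foot, 24 mm tall, 12 g, slippery; point on its axis half-way up. At the start all four stand in the pan
- standoff1_mid (a point): standoff 2 of 4, a small grey plastic cone on a 22 mm square foot, 24 mm tall, 12 g, slippery; point on its axis half-way up. At the start all four stand in the pan
- standoff2_mid (a point): standoff 3 of 4, a small grey plastic cone on a 22 mm square foot, 24 mm tall, 12 g, slippery; point on its axis half-way up. At the start all four stand in the pan
- standoff3_mid (a point): standoff 4 of 4, a small grey plastic cone on a 22 mm square foot, 24 mm tall, 12 g, slippery; point on its axis half-way up. At the start all four stand in the pan
- jar: bystander: open glass jar, 68 mm across, 80 mm tall; origin at the centre of its underside
- sand_block: bystander: cork sanding block 62 x 45 x 28 mm; origin at the centre of its underside
- flat_brush: bystander: flat paint brush lying on the bench, 215 mm long, 62 mm wide; origin on its underside about half-way along, x towards the bristles
- board1: bystander: white board 90 x 150 x 18 mm; origin at the centre of its underside
- board2: bystander: white board 110 x 110 x 18 mm; origin at the centre of its underside
- tape: bystander: roll of masking tape lying flat, 100 mm across, 25 mm tall; origin at the centre of its underside
- paint_tin: bystander: closed paint tin, 86 mm across, 100 mm tall; origin at the centre of its underside

How it is judged:
By the outcome, as a careful person would: the job done as asked, in the order asked, and still so for the second after the job is handed in, while the arm keeps its last pose, push and grip.
It also fails if it takes over 72 s, if anything falls off the work surface, if the arm or the gripper's body presses on something with over 40 N, if the wrist force passes 120 N, or if a joint passes its speed limit or range.

### The arm

A 7-joint arm with a two-finger parallel gripper is mounted at the origin on the work surface. World frame = base frame: x ahead of the robot, y to its left, z up, the work surface at z = 0. Lengths are in m, angles in rad, forces in N, time in s.
With the tool pointing down it reaches from about 0.4 to 0.85 m from the base axis. Payload 10.4 kg.
Tool frame: the origin (TCP) lies midway between the tips of the shut fingers; the grasp point (between the pads) lies 19 mm behind it (r.grasp_offset is the distance from the TCP to the grasp point, in m); x points along the fingers, y is the direction in which the jaws open and shut, and the axes are right-handed (so a half turn about x gives the same grasp; the last joint's range is limited). The gripper opens to 87 mm and grips with 3 to 60 N. Pads are 19 mm wide; open, the fingers measure 117 mm over their backs; the gripper's body (75 mm by 190 mm) begins 51 mm behind the grasp point.
Start: joints at [-1.363, 0.332, -0.065, 1.46, 0.022, 1.35, -0.088], TCP at [0.143, 0.608, 0.223] pointing down, gripper open.
Joint ranges: [-2.6, 2.6], [-0.5, 2.12], [-1.47, 1.34], [0.16, 2.42], [-1.27, 4.41], [0.06, 2.06], [-2.6, 2.6]. Speed limits (rad/s): [2.22, 2.22, 2.79, 2.79, 3.14, 3.14, 3.14].

### API

Orientations are given as a unit quaternion [x, y, z, w].
In Python, from bench import r, vision, close_job gives the robot as it stands. The module is installed in compiled form; this text tells all that it offers.
- The arm moves only by the shell command python3 -m pendant 'ROWS' [OPENING] [FORCE]. ROWS is text: rows parted by semicolons, each of 6 numbers parted by spaces: the shift along the tool's x, y, z in units of 0.25 m (1.0 is 0.25 m), then the turn, a rotation vector about the tool's x, y, z in units of 1.5 rad (1.0 is 1.5 rad). A call has 1 to 8 rows; each row is the pose to reach, as a shift and turn from the pose commanded when the call began, along the tool's axes at that moment; what a row does not reach only later rows make up. A row lasts 1/10 s, in which the tool goes at most 50 mm and 8.59 degrees, less where a joint would pass 70% of its speed; a pose out of reach is approached as far as the arm can. A call with a number of a shift or a turn outside -1 to 1 is refused whole. A call with a gripper value outside its range is refused whole. OPENING is the gripper command: -1 is shut, 1 is fully open, values between are in proportion, set as the call begins (- or left out, the last holds). The fingers move at their own pace and stop on an object; FORCE is the grip in N (left out, the last holds). Time passes only in rows, so rows that repeat a pose let the fingers close. It gives the time, the measured TCP pose, the force and the opening at its end, in the units of the state.
- r.read_state(): the state, without advancing time (a new reading comes with each control period).
- vision.camera(name): name is "scene" or "side" or "wrist"; returns (picture, depth): 420x560x3 uint8, blue, green, red; 420x560 float32, m along the optical axis (not along the pixel's ray), 0 where there is no reading.
- vision.get_calibration(name): a dict with "camera_matrix" (3x3 intrinsics, pixels), "rvec" (rotation vector, rad) and "tvec" (3), from world to camera coordinates, as OpenCV has them. Camera axes: x right, y down, z forward; pixel columns grow to the right and rows downward; lengths in m; the calibration is good to about 2 mm. A picture is of the moment at which its call begins: read the wrist's pose just before it. get_calibration takes no time and is no camera call; for the wrist camera it gives the pose at the moment of the call.
- close_job(): hands the job in, once; it reports no verdict.
The state is a dict: "time": time; "joint_positions": joint angles; "joint_vel": joint speeds; "joint_torque": joint torques, N m; "ee_pos": TCP position; "eef_rot": TCP orientation; "ft_force": force on the tool from outside, world axes, zero at the start; "torque": the same for the moment, N m; "width": finger opening in m.
Only numpy, scipy, OpenCV 4.12 (cv2) and the standard library are available. Lean on these libraries where they do the work, as an engineer would, in place of code of your own. Each camera call takes 0.05 s, during which the arm holds its last target. There are 200 camera calls.

## Working session

There is one attempt and no reset: what is moved stays moved. The work goes in short steps, Python scripts to look and compute and a shell command to move; the robot and the scene stay as the last step left them, time stands still between calls to the robot, and variables do not carry over. Pictures are saved under pics/ and viewed, about 8 in all and at most 12, crops included, and the job is handed in when it is done.

```bash
mkdir -p pics && cat > h.py <<'E'
import numpy as np, cv2
from bench import r, vision
from scipy.spatial.transform import Rotation as R
def cam(n):
    c=vision.get_calibration(n); K=np.array(c["camera_matrix"]); Rm=cv2.Rodrigues(np.array(c["rvec"],float))[0]; t=np.array(c["tvec"],float).ravel()
    p,d=vision.camera(n); return p,d,K,Rm,t
def cloud(d,K,Rm,t):
    v,u=np.indices(d.shape); P=np.stack([(u-K[0,2])*d/K[0,0],(v-K[1,2])*d/K[1,1],d],-1)
    return (P-t)@Rm   # world
def proj(X,K,Rm,t):
    c=Rm@np.asarray(X)+t; q=K@c; return q[:2]/q[2]
def delta(pos,Rt,s=None):
    """rows numbers from current measured pose to target TCP pos / rotation"""
    s=s or r.read_state(); R0=R.from_quat(s["eef_rot"]); 
    sh=R0.inv().apply(np.array(pos)-s["ee_pos"])/0.25
    tr=(R0.inv()*Rt).as_rotvec()/1.5 if Rt is not None else np.zeros(3)
    return np.round(np.r_[sh,tr],3)
E
python3 - <<'E'
from h import *
s=r.read_state(); print({k:np.round(v,3) for k,v in s.items()}); print(R.from_quat(s["eef_rot"]).as_matrix().round(3), r.grasp_offset)
for n in("scene","side"):
    p,d,K,Rm,t=cam(n); cv2.imwrite(f"pics/{n}0.png",p); np.savez(f"{n}0.npz",p=p,d=d,K=K,Rm=Rm,t=t); print(n,K[0],(-Rm.T@t).round(3),Rm[2].round(2))
E
```

```text
{'time': np.float64(0.0), 'joint_positions': array([-1.363,  0.333, -0.065,  1.461,  0.022,  1.35 , -0.089]), 'joint_vel': array([-0.   ,  0.001, -0.002, -0.002,  0.   , -0.   ,  0.001]), 'joint_torque': array([-0.0000e+00, -6.2326e+01,  2.4000e-02, -3.8990e+01, -6.1000e-02,
        4.0000e-02,  0.0000e+00]), 'ee_pos': array([0.143, 0.608, 0.222]), 'eef_rot': array([ 0.081,  0.702, -0.082,  0.702]), 'ft_force': array([-1.004,  0.723,  0.002]), 'torque': array([0.003, 0.004, 0.038]), 'width': np.float64(0.087)}
[[-0.     0.229  0.973]
 [-0.001  0.973 -0.229]
 [-1.    -0.001  0.   ]] 0.0187
scene [396.26565847   0.         281.09014826] [1.199 0.601 0.899] [-0.54 -0.49 -0.69]
side [442.29720092   0.         280.24631554] [0.327 0.932 0.704] [ 0.2  -0.82 -0.53]
```

View pics/scene0.png

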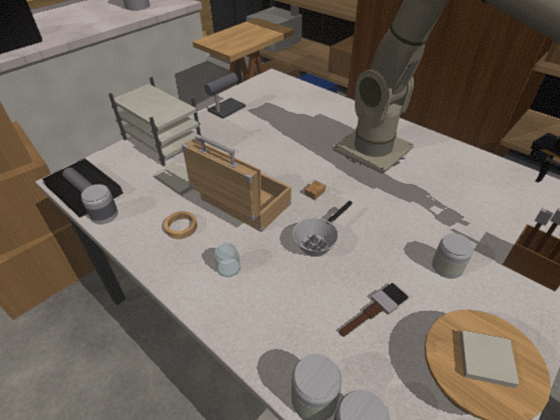

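View pics/side0.png

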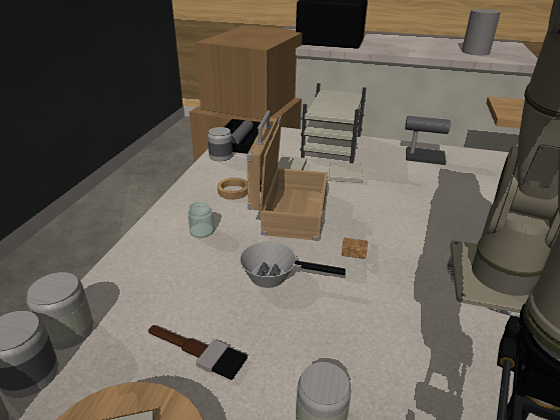

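Scene view: the pan is at about (316,238) with its black handle toward (345,208). The box base is at (240,195) with its lids leant back on the left (handle at (215,148)), and the sanding block is at (315,188). Side view: pan (268,263), handle tip (345,270), box base (297,205), lid handle (265,125).

```bash
cat > m.py <<'E'
from h import *
for n,(hb,bb) in {"scene":((325,195,360,225),(185,140,295,230)),"side":((290,255,350,280),(245,105,330,240))}.items():
    z=np.load(n+"0.npz"); p,d,K,Rm,t=[z[k] for k in("p","d","K","Rm","t")]
    W=cloud(d,K,Rm,t); hsv=cv2.cvtColor(p,cv2.COLOR_BGR2HSV)
    def sel(b,m):
        x0,y0,x1,y1=b; return W[y0:y1,x0:x1][m[y0:y1,x0:x1]]
    ok=d>0
    # pan handle: dark and above bench
    P=sel(hb,ok&(hsv[...,2]<60)&(W[...,2]>0.035)); c=P.mean(0); e=np.linalg.svd(P-c)[2][0]; q=(P-c)@e
    print(n,"handle",len(P),c.round(4),e.round(3),(c+e*q.min()).round(3),(c+e*q.max()).round(3),P[:,2].max().round(3))
    # pan rim: points near z .055
    b=(285,215,345,260) if n=="scene" else (235,238,303,290)
    P=sel(b,ok&(W[...,2]>0.048)&(W[...,2]<0.062)&(hsv[...,1]<60)); 
    A=np.c_[2*P[:,:2],np.ones(len(P))]; s=np.linalg.lstsq(A,(P[:,:2]**2).sum(1),rcond=None)[0]; print("rim",len(P),s[:2].round(4),np.sqrt(s[2]+s[:2]@s[:2]).round(4))
    wood=ok&(hsv[...,1]>70)&(hsv[...,0]<25)
    P=sel(bb,wood&(W[...,2]>0.070)&(W[...,2]<0.079)); 
    r_=cv2.minAreaRect((P[:,:2]*1000).astype(np.float32)); print("rim box",len(P),r_,cv2.boxPoints(r_).round(0).tolist())
    P=sel(bb,wood&(W[...,2]>0.12)&(W[...,2]<0.35)); r_=cv2.minAreaRect((P[:,:2]*1000).astype(np.float32)); print("lids",len(P),r_, np.percentile(P[:,2],[1,50,99]).round(3))
    P=sel(bb,ok&(hsv[...,1]<50)&(W[...,2]>0.2)&(W[...,2]<.33)&(W[...,1]<1)); print("lid handle",len(P),np.median(P,0).round(3),P.min(0).round(3),P.max(0).round(3))
    for k,b in {"block":(300,178,330,202) if n=="scene" else (340,232,372,262)}.items():
        P=sel(b,ok&(W[...,2]>0.02)&(W[...,2]<.04)); print(k,P.mean(0).round(3),P.min(0).round(3),P.max(0).round(3))
    for k,b in {"jar":(213,240,243,278) if n=="scene" else (186,200,216,238)}.items():
        P=sel(b,ok&(W[...,2]>0.03)&(W[...,2]<.1)); print(k,P.min(0).round(3),P.max(0).round(3))
E
python3 m.py
```

```text
scene handle 100 [0.4304 0.1459 0.0576] [ 1. -0.  0.] [0.374 0.146 0.058] [0.486 0.146 0.058] 0.062
rim 267 [0.5433 0.1472] 0.066
rim box 195 ((563.0429077148438, -126.82915496826172), (195.88815307617188, 219.8298797607422), 5.8028459548950195) [[454.0, -27.0], [477.0, -246.0], [672.0, -226.0], [649.0, -8.0]]
lids 2926 ((639.8917236328125, -141.02557373046875), (54.000877380371094, 263.430419921875), 5.686337471008301) [0.122 0.197 0.239]
lid handle 332 [ 0.646 -0.109  0.262] [ 0.627 -0.269  0.219] [ 0.674 -0.009  0.287]
block [ 0.364 -0.001  0.026] [ 0.33  -0.028  0.02 ] [0.395 0.021 0.033]
jar [ 0.749 -0.015  0.03 ] [0.813 0.049 0.082]
side handle 308 [0.4236 0.1481 0.0565] [-1.    -0.005 -0.01 ] [0.485 0.148 0.057] [0.37  0.148 0.056] 0.063
rim 443 [0.5471 0.1464] 0.0648
rim box 578 ((550.1106567382812, -151.40798950195312), (164.35366821289062, 271.5483093261719), 5.373564720153809) [[456.0, -24.0], [481.0, -294.0], [645.0, -279.0], [619.0, -9.0]]
lids 1578 ((635.8698120117188, -141.92999267578125), (46.82829284667969, 267.9478454589844), 4.816203594207764) [0.122 0.2   0.241]
lid handle 254 [ 0.639 -0.095  0.254] [ 0.609 -0.521  0.2  ] [ 0.656 -0.007  0.289]
block [0.359 0.001 0.028] [ 0.329 -0.028  0.02 ] [0.39  0.021 0.032]
jar [ 0.743 -0.016  0.03 ] [0.807 0.049 0.083]
```

```bash
cat > st.py <<'E'
from h import *
import json
s=r.read_state(); s={k:np.asarray(v).tolist() for k,v in s.items()}
open("states.jsonl","a").write(json.dumps(s)+"\n")
M=R.from_quat(s["eef_rot"]).as_matrix()
print("t %.2f"%s["time"],"pos",np.round(s["ee_pos"],4),"q",np.round(s["joint_positions"],3),"F",np.round(s["ft_force"],1),"w",round(s["width"],4)); print(" tx",M[:,0].round(3),"ty",M[:,1].round(3),"tz",M[:,2].round(3))
E
python3 st.py; python3 -m pendant '0 -.76 .79 0 0 0;0 -.76 .79 0 0 0;0 -.76 .79 0 0 0;0 -.76 .79 0 0 0;0 -.76 .79 0 0 0;0 -.76 .79 0 0 0;0 -.76 .79 0 0 0' ; python3 st.py;  python3 -m pendant '0 -.76 .79 -.154 0 0;0 -.76 .79 -.154 0 0;0 -.76 .79 -.154 0 0;0 -.76 .79 -.154 0 0;0 -.76 .79 -.154 0 0;0 -.76 .79 -.154 0 0;0 -.76 .79 -.154 0 0'; python3 st.py
```

```text
t 0.10 pos [0.1429 0.6081 0.2219] q [-1.363  0.333 -0.065  1.461  0.022  1.35  -0.088] F [-0.1 -0.  -0.4] w 0.0869
 tx [-0.    -0.001 -1.   ] ty [ 0.229  0.973 -0.001] tz [ 0.973 -0.229  0.   ]
time: 0.8
ee_pos: [0.2943, 0.3751, 0.2227]
eef_rot: [0.083, 0.702, -0.084, 0.702]
ft_force: [-0.2, 1.0, 0.7]
width: 0.0869
t 0.80 pos [0.2943 0.3751 0.2227] q [-1.087  0.002  0.085  1.842  0.     1.297  0.332] F [-0.2  1.   0.7] w 0.0869
 tx [ 0. -0. -1.] ty [ 0.235  0.972 -0.   ] tz [ 0.972 -0.235  0.001]
time: 1.5
ee_pos: [0.4423, 0.145, 0.2225]
eef_rot: [0.002, 0.707, -0.002, 0.707]
ft_force: [-0.7, 0.7, 0.5]
width: 0.0872
t 1.50 pos [0.4423 0.145  0.2225] q [-0.814 -0.042  0.391  1.882  0.018  1.299  1.137] F [-0.7  0.7  0.5] w 0.0872
 tx [ 0.    -0.001 -1.   ] ty [ 0.005  1.    -0.001] tz [ 1.    -0.005  0.   ]
```

```bash
cat > fk.py <<'E'
from h import *
import json, itertools
from scipy.optimize import least_squares
def fk(q,p,s):
    h,a,b,c,e1,e2,e3,psi=p; E=lambda ax,x:R.from_euler(ax,x)
    o=np.array([0,0,h]); A=E('z',s[0]*q[0])*E('y',q[1]); o=o+A.apply([e1,0,a])
    A=A*E('z',s[1]*q[2])*E('y',q[3]); o=o+A.apply([e2,0,b])
    A=A*E('z',s[2]*q[4])*E('y',q[5])
    o=o+A.apply([e3,0,0]); A=A*E('z',s[3]*q[6]); o=o+A.apply([0,0,c])
    return o, A*E('z',psi)*R.from_matrix(np.array([[0,0,1],[0,1,0],[-1,0,0]]).T.astype(float)*1.0)
def load(): return [json.loads(l) for l in open("states.jsonl")]
P0=np.array([.35,.42,.42,.3,0,0,0,0])
def fit(S):
    best=None
    for s in itertools.product([-1],[1,-1],[1,-1],[1,-1]):
      for psi in(0,1.57,3.14,-1.57):
        def f(p):
            o=[]
            for x in S:
                t,A=fk(x["joint_positions"],p,s); o+=[(t-x["ee_pos"])*100,(A.inv()*R.from_quat(x["eef_rot"])).as_rotvec()*20]
            return np.concatenate(o+[(p-P0)[:4]*.05,p[4:7]*.5])
        x0=P0.copy(); x0[7]=psi; z=least_squares(f,x0)
        if best is None or z.cost<best[0]: best=(z.cost,z.x,s,z.fun)
    return best
if __name__=="__main__":
    b=fit(load()); print(b[0],b[1].round(4),b[2]); print(b[3].round(2))
    np.savez("fk.npz",p=b[1],s=b[2])
E
python3 fk.py
```

```text
8.249662620996295 [ 2.16270e+01  7.22700e-01  3.71200e-01  2.34284e+01 -7.30000e-03
 -1.45550e+00  2.61800e-01  1.57080e+00] (-1, -1, -1, -1)
[-0.96  0.07  0.01 -0.   -0.    0.   -2.28  2.49 -0.01 -0.   -0.    0.
 -0.43 -0.99 -0.01  0.    0.   -0.    1.06  0.02 -0.    1.16 -0.   -0.73
  0.13]
```

```bash
python3 -m pendant '-.4 0 0 0 0 .524;-.4 0 0 0 0 .524;-.4 0 0 0 0 .524;-.4 0 0 0 0 .524;-.4 0 0 0 0 .524;-.4 0 0 0 0 .524;-.4 0 0 0 0 .524' >/dev/null; python3 st.py;  python3 -m pendant '0 0 0 0 0 -1;0 0 0 0 0 -1;0 0 0 0 0 -1;0 0 0 0 0 -1;0 0 0 0 0 -1;0 0 0 0 0 -1;0 0 0 0 0 -1;0 0 0 0 0 -1'>/dev/null; python3 st.py
sed -i 's/h,a,b,c,e1,e2,e3,psi=p;/h,a,b,c,e1,e2,e3,psi,e0,y1,y2,y3=p;/;s/o=np.array(\[0,0,h\])/o=E("z",s[0]*q[0]).apply([e0,0,h])/;s/apply(\[e1,0,a\])/apply([e1,y1,a])/;s/\[e2,0,b\]/[e2,y2,b]/;s/\[e3,0,0\]/[e3,y3,0]/;s/0,0,0,0\])/0,0,0,0,0,0,0,0])/;s/p\[4:7\]\*.5/p[[4,5,6,8,9,10,11]]*.3/;s/(0,1.57,3.14,-1.57)/(1.57,)/' fk.py; python3 fk.py
```

```text
t 2.20 pos [0.4401 0.1483 0.3215] q [-0.704 -0.127  0.783  1.932 -0.704  1.418  1.796] F [ 0.7  0.1 -0.7] w 0.0869
 tx [-0.002  0.708 -0.707] ty [0.002 0.707 0.708] tz [ 1.    -0.001 -0.003]
t 3.00 pos [0.441  0.151  0.3242] q [-0.905  0.081  0.245  1.616  0.315  1.7    0.915] F [ 0.1 -0.9 -0.4] w 0.0871
 tx [ 0.007 -0.406 -0.914] ty [-0.001  0.914 -0.406] tz [1.    0.004 0.006]
6.728500268444218e-05 [ 2.5820e-01  4.4860e-01  4.9000e-01  3.5190e-01  0.0000e+00  0.0000e+00
 -0.0000e+00  1.5708e+00 -0.0000e+00 -2.1800e-02 -2.3500e-02 -4.0000e-04] (-1, -1, -1, -1)
[-0.   -0.   -0.   -0.   -0.    0.   -0.    0.    0.   -0.   -0.    0.
  0.   -0.    0.    0.    0.   -0.   -0.    0.   -0.    0.    0.   -0.
  0.   -0.    0.   -0.   -0.   -0.   -0.    0.    0.    0.    0.    0.
 -0.   -0.   -0.01 -0.01 -0.  ]
```

```bash
cat > ik.py <<'E'
from fk import *
z=np.load("fk.npz"); p=z["p"]; sg=z["s"]
lo=np.array([-2.6,-.5,-1.47,.16,-1.27,.06,-2.6])+.05; hi=np.array([2.6,2.12,1.34,2.42,4.41,2.06,2.6])-.05
def ik(gp,Rt,q0,off=.0187):
    pos=np.array(gp)+Rt.apply([off,0,0])
    f=lambda q:(lambda o:np.r_[(o[0]-pos)*20,(o[1].inv()*Rt).as_rotvec()*5,(q-q0)*.01])(fk(q,p,sg))
    s=least_squares(f,np.clip(q0,lo+1e-3,hi-1e-3),bounds=(lo,hi),xtol=1e-6,ftol=1e-6,max_nfev=60); return s.x,np.linalg.norm(s.fun[:3])/20,np.linalg.norm(s.fun[3:6])/5
def tool(phi,beta,flip=1):
    x=np.array([np.sin(beta),0,-np.cos(beta)]); y=np.array([0,1.,0])*flip
    return R.from_euler('x',phi)*R.from_matrix(np.c_[x,y,np.cross(x,y)])
E
cat > t.py <<'E'
from ik import *
q0=np.array(r.read_state()["joint_positions"])
for sgn in(1,-1):
  for beta in(0,.25,.5):
    for a0,a1 in((.75,1.45),(.75,1.2),(.5,1.4)):
      q=q0.copy(); out=[]
      W=[((.44,.147,.15),-a0),((.44,.147,.052),-a0),((.44,.147,.2),-a0)]+[((.43,.147-.3*u,.19),-a0+u*a0) for u in(.25,.5,.75,1)]+[((.43,-.153,.19),a1*u) for u in (.25,.5,.75,1)]
      for g,ph in W:
        q,e,er=ik(g,tool(sgn*ph,beta),q); out.append((e*1000,er))
      out=np.array(out); print(sgn,beta,a0,a1,"max err mm %.1f rad %.3f"%tuple(out.max(0)),"start %.1f end %.1f %.2f"%(out[1,0],out[-1,0],out[-1,1]),q.round(2))
E
python3 t.py
```

```text
1 0 0.75 1.45 max err mm 0.0 rad 0.000 start 0.0 end 0.0 0.00 [ 0.82  0.76 -0.07  1.62 -0.86  1.95  2.55]
1 0 0.75 1.2 max err mm 0.0 rad 0.000 start 0.0 end 0.0 0.00 [ 0.69  0.61  0.08  1.67 -0.81  1.85  2.55]
1 0 0.5 1.4 max err mm 0.0 rad 0.000 start 0.0 end 0.0 0.00 [ 0.8   0.73 -0.04  1.63 -0.85  1.93  2.55]
1 0.25 0.75 1.45 max err mm 0.0 rad 0.000 start 0.0 end 0.0 0.00 [ 1.01  0.68 -0.19  1.79 -0.94  1.77  2.55]
1 0.25 0.75 1.2 max err mm 19.2 rad 0.102 start 0.0 end 0.0 0.00 [ 0.95  0.52 -0.14  1.83 -0.88  1.65  2.55]
1 0.25 0.5 1.4 max err mm 0.0 rad 0.000 start 0.0 end 0.0 0.00 [ 1.    0.65 -0.18  1.79 -0.93  1.75  2.55]
1 0.5 0.75 1.45 max err mm 10.1 rad 0.058 start 0.0 end 0.0 0.00 [ 1.45  0.67 -0.59  1.95 -0.93  1.49  2.5 ]
1 0.5 0.75 1.2 max err mm 0.1 rad 0.000 start 0.0 end 0.0 0.00 [ 1.51  0.52 -0.69  1.98 -0.86  1.37  2.51]
1 0.5 0.5 1.4 max err mm 8.2 rad 0.047 start 0.0 end 0.0 0.00 [ 1.46  0.64 -0.61  1.95 -0.92  1.47  2.5 ]
-1 0 0.75 1.45 max err mm 0.0 rad 0.000 start 0.0 end 0.0 0.00 [-0.67  0.51  0.2   2.12  1.03  1.63  0.5 ]
-1 0 0.75 1.2 max err mm 0.0 rad 0.000 start 0.0 end 0.0 0.00 [-0.61  0.32  0.17  2.13  0.97  1.52  0.64]
-1 0 0.5 1.4 max err mm 0.0 rad 0.000 start 0.0 end 0.0 0.00 [-0.74  0.48  0.28  2.13  1.    1.58  0.54]
-1 0.25 0.75 1.45 max err mm 0.0 rad 0.000 start 0.0 end 0.0 0.00 [-0.05  0.46 -0.54  2.28  1.35  1.79  0.36]
-1 0.25 0.75 1.2 max err mm 0.0 rad 0.000 start 0.0 end 0.0 0.00 [ 0.1   0.24 -0.65  2.29  1.24  1.55  0.5 ]
-1 0.25 0.5 1.4 max err mm 0.0 rad 0.000 start 0.0 end 0.0 0.00 [-0.45  0.36 -0.12  2.3   1.24  1.6   0.41]
-1 0.5 0.75 1.45 max err mm 17.7 rad 0.097 start 17.7 end 11.6 0.06 [ 0.43  0.64 -1.06  2.37  1.68  2.01  0.36]
-1 0.5 0.75 1.2 max err mm 17.7 rad 0.097 start 17.7 end 12.8 0.07 [ 0.8   0.56 -1.42  2.37  1.6   1.82  0.46]
-1 0.5 0.5 1.4 max err mm 17.8 rad 0.098 start 17.8 end 11.9 0.07 [ 0.53  0.66 -1.16  2.37  1.69  2.01  0.39]
```

```bash
cat > d.py <<'E'
from ik import *
import sys
# usage: d.py x y z phi beta back
x,y,z_,ph,be,back=map(float,sys.argv[1:7]); Rt=tool(ph,be)
print(delta(np.array([x,y,z_])+Rt.apply([.0187-back,0,0]),Rt))
E
python3 d.py .435 .147 .052 .7 0 .1
```

```text
[ 0.859  0.135 -0.03   0.003  0.004  0.746]
```

```bash
python3 -m pendant '.4 .07 -.015 0 0 .4;.4 .07 -.015 0 0 .4;.4 .07 -.015 0 0 .5;.86 .135 -.03 .003 .004 .746;.86 .135 -.03 .003 .004 .746;.86 .135 -.03 .003 .004 .746;.86 .135 -.03 .003 .004 .746;.86 .135 -.03 .003 .004 .746' .04 20; python3 st.py; python3 d.py .435 .147 .052 .7 0 0; python3 - <<'E'
from h import *
p,d,K,Rm,t=cam("wrist"); cv2.imwrite("pics/w1.png",p)
W=cloud(d,K,Rm,t); m=(d>0)&(p.max(2)<60)&(W[...,2]>.04)&(W[...,2]<.075)&(W[...,0]>.36)&(W[...,0]<.48)&(abs(W[...,1]-.147)<.03); P=W[m]
print(len(P)); print(P.mean(0).round(4),P.min(0).round(3),P.max(0).round(3)) if len(P) else 0
E
```

```text
time: 3.8
ee_pos: [0.4338, 0.0943, 0.1127]
eef_rot: [0.243, 0.665, 0.242, 0.663]
ft_force: [-1.3, 0.5, -1.4]
width: 0.0458
t 3.80 pos [0.4338 0.0943 0.1127] q [-0.446  0.205  0.699  2.129 -0.865  1.24   2.286] F [-1.3  0.5 -1.4] w 0.0458
 tx [-0.003  0.645 -0.764] ty [0.002 0.764 0.645] tz [ 1.     0.    -0.003]
[ 0.396  0.005  0.006 -0.001 -0.002 -0.001]
2326
[0.4186 0.1394 0.0569] [0.368 0.134 0.05 ] [0.48  0.148 0.061]
```

View pics/w1.png

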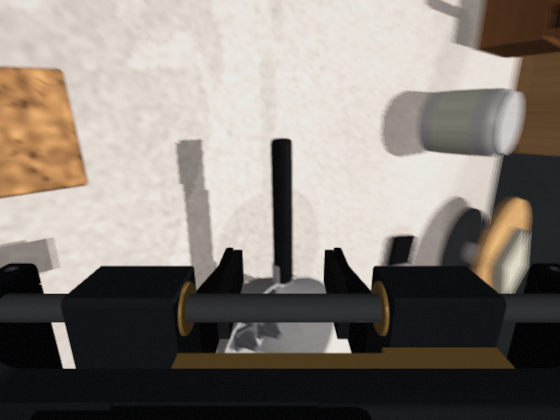

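Wrist view: the black handle (column ~283, rows 140–280) lies centred between the fingers (tips at about (228,260) and (337,260)), with the bowl below it. I'll advance, grip and lift.

```bash
python3 -m pendant '.15 .002 .003 0 0 0;.3 .002 .005 0 0 0;.39 0 .006 0 0 0;.39 0 .006 0 0 0;.39 0 .006 0 0 0' .04 60; python3 -m pendant '0 0 0 0 0 0;0 0 0 0 0 0;0 0 0 0 0 0;0 0 0 0 0 0;0 0 0 0 0 0;0 0 0 0 0 0' -1 60; python3 st.py
```

```text
time: 4.35
ee_pos: [0.434, 0.156, 0.0376]
eef_rot: [0.242, 0.667, 0.24, 0.662]
ft_force: [0.3, -0.0, -0.1]
width: 0.0452
time: 4.95
ee_pos: [0.4344, 0.1552, 0.0376]
eef_rot: [0.243, 0.666, 0.24, 0.663]
ft_force: [-0.1, 0.2, 2.3]
width: 0.0145
t 4.95 pos [0.4344 0.1552 0.0376] q [-0.489  0.339  0.603  2.192 -1.056  1.092  2.385] F [-0.1  0.2  2.3] w 0.0145
 tx [-0.003  0.642 -0.767] ty [0.006 0.767 0.642] tz [ 1.    -0.003 -0.006]
```

```bash
python3 -m pendant '-.05 .04 0 0 0 0;-.1 .08 0 0 0 0;-.18 .15 0 0 0 0;-.26 .22 0 0 0 0;-.34 .285 0 0 0 0;-.42 .35 0 0 0 0;-.46 .385 0 0 0 0;-.46 .385 0 0 0 0'; python3 st.py; python3 - <<'E'
from h import *
p,d,K,Rm,t=cam("side"); cv2.imwrite("pics/s1.png",p[130:330,150:430].repeat(2,0).repeat(2,1))
E
python3 d.py .43 -.155 .195 .1 0 0
```

```text
time: 5.75
ee_pos: [0.4359, 0.1551, 0.1887]
eef_rot: [0.243, 0.666, 0.24, 0.664]
ft_force: [1.1, -0.2, -2.6]
width: 0.0146
t 5.75 pos [0.4359 0.1551 0.1887] q [-0.583  0.013  0.655  2.092 -0.76   1.218  1.978] F [ 1.1 -0.2 -2.6] w 0.0146
 tx [-0.001  0.642 -0.767] ty [0.005 0.767 0.642] tz [ 1.    -0.003 -0.004]
[-0.758 -0.974 -0.017 -0.003 -0.003 -0.398]
```

View pics/s1.png

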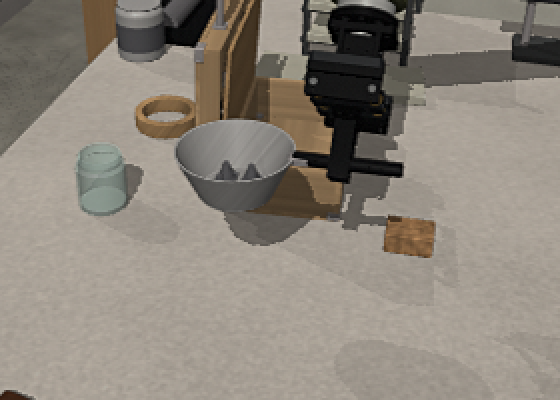

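```bash
python3 - <<'E'
from ik import *
q=np.array(r.read_state()["joint_positions"])
for y,ph in((.07,.7),(0,.7),(-.07,.7),(-.15,.7),(-.15,.35),(-.15,0),(-.15,-.5),(-.15,-1),(-.15,-1.5)):
    q,e,er=ik((.42,y,.19),tool(ph,0),q); print(y,ph,round(e*1e3,1),round(er,3),q.round(2))
E
python3 d.py .42 -.15 .19 .7 0 0
```

```text
0.07 0.7 0.0 0.0 [-0.48  0.04  0.74  2.1  -0.73  1.31  2.14]
0 0.7 0.0 0.0 [-0.37  0.13  0.8   2.04 -0.73  1.42  2.28]
-0.07 0.7 0.0 0.0 [-0.24  0.25  0.84  1.96 -0.73  1.53  2.42]
-0.15 0.7 0.0 0.0 [-0.03  0.37  0.8   1.83 -0.72  1.63  2.55]
-0.15 0.35 0.0 0.0 [-0.21  0.11  0.73  1.92 -0.38  1.34  2.22]
-0.15 0 0.0 0.0 [-0.31 -0.06  0.54  2.    0.03  1.19  1.79]
-0.15 -0.5 0.0 0.0 [-0.45 -0.06  0.31  2.1   0.55  1.23  1.21]
-0.15 -1 0.0 0.0 [-0.63  0.17  0.24  2.15  0.87  1.42  0.77]
-0.15 -1.5 0.0 0.0 [-0.75  0.54  0.26  2.14  1.01  1.63  0.47]
[-0.716 -0.93  -0.057 -0.004 -0.002  0.002]
```

```bash
python3 -m pendant '-.06 -.08 -.01 0 0 0;-.15 -.19 -.02 0 0 0;-.25 -.32 -.02 0 0 0;-.36 -.46 -.03 0 0 0;-.47 -.61 -.04 0 0 0;-.58 -.75 -.05 0 0 0;-.66 -.86 -.057 0 0 0;-.716 -.93 -.057 0 0 0' >/dev/null; python3 st.py;  python3 -m pendant '0 0 0 0 0 0;0 0 0 0 0 0'>/dev/null;python3 st.py; python3 d.py .42 -.15 .19 .7 0 0
```

```text
t 6.60 pos [ 0.419  -0.1403  0.1735] q [-0.083  0.398  0.872  1.832 -0.742  1.652  2.568] F [ 0.4  0.5 -2.6] w 0.0145
 tx [-0.004  0.641 -0.768] ty [0.01  0.768 0.641] tz [ 1.    -0.005 -0.01 ]
t 6.80 pos [ 0.4196 -0.1379  0.1742] q [-0.086  0.394  0.87   1.834 -0.742  1.651  2.565] F [ 0.4  1.  -1.7] w 0.0144
 tx [-0.004  0.642 -0.767] ty [0.009 0.767 0.642] tz [ 1.    -0.004 -0.009]
[-0.005  0.004  0.002 -0.006 -0.003  0.002]
```

```bash
python3 -m pendant '-.006 -.009 0 0 0 -.1;-.012 -.018 0 0 0 -.2;-.018 -.026 0 0 0 -.3;-.024 -.035 0 0 0 -.4;-.03 -.044 0 0 0 -.5;-.036 -.053 0 0 0 -.6;-.042 -.06 0 0 0 -.7;-.048 -.07 0 0 0 -.8' >/dev/null; python3 st.py;  python3 -m pendant '-.005 -.01 0 0 0 -.1;-.01 -.02 0 0 0 -.2;-.015 -.03 0 0 0 -.3;-.02 -.04 0 0 0 -.4;-.027 -.05 0 0 0 -.5;-.034 -.063 0 0 0 -.667;-.034 -.063 0 0 0 -.667;-.034 -.063 0 0 0 -.667'>/dev/null;python3 st.py; python3 -m pendant '0 0 0 0 0 0;0 0 0 0 0 0;0 0 0 0 0 0;0 0 0 0 0 0'>/dev/null;python3 - <<'E'
from h import *
a=cam("scene")[0][120:280,170:380]; b=cam("side")[0][90:250,200:410]
cv2.imwrite("pics/dump.png",np.vstack([cv2.resize(x,None,fx=1.85,fy=1.85,interpolation=cv2.INTER_CUBIC) for x in(a,b)]))
E
python3 st.py
```

```text
t 7.60 pos [ 0.4204 -0.1571  0.1738] q [-0.7   -0.076  0.547  2.109  0.573  1.244  1.188] F [-1.1 -0.4 -3.2] w 0.0147
 tx [-0.002 -0.485 -0.874] ty [-0.003  0.874 -0.485] tz [ 1.     0.001 -0.004]
t 8.40 pos [ 0.4195 -0.1675  0.1865] q [-0.886  0.583  0.413  2.145  0.968  1.569  0.512] F [ 0.  -0.9 -0.4] w 0.0145
 tx [ 0.    -0.998 -0.062] ty [-0.013  0.062 -0.998] tz [ 1.     0.001 -0.013]
t 8.90 pos [ 0.4201 -0.1688  0.1888] q [-0.883  0.574  0.415  2.143  0.969  1.57   0.513] F [ 0.5 -0.5 -1.9] w 0.0144
 tx [-0.004 -0.998 -0.068] ty [-0.005  0.069 -0.998] tz [ 1.    -0.003 -0.005]
```

View pics/dump.png

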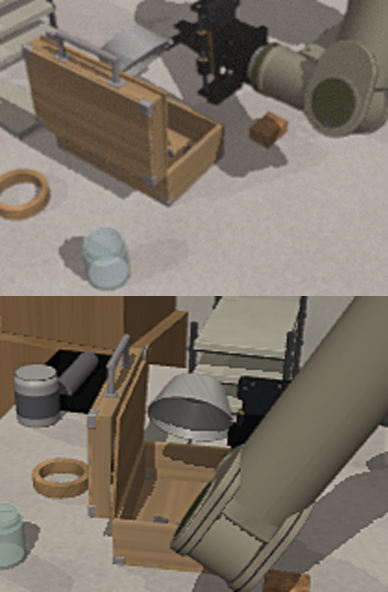

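The side view shows the pan tipped, mouth down and looking empty inside, above the box. Grey pieces lie in the compartment's +y end near (160,520). I'll roll it back and check the bowl and the box.

```bash
python3 -m pendant '0 .01 0 0 0 .1;0 .02 0 0 0 .2;0 .03 0 0 0 .3;-.01 .04 0 0 0 .4;-.02 .05 0 0 0 .5;-.03 .06 0 0 0 .6;-.04 .065 0 0 0 .7;-.048 .07 0 0 0 .8' >/dev/null; python3 st.py; python3 d.py .42 -.15 .19 .7 0 0; python3 d.py .434 .144 .19 .7 0 0
```

```text
t 9.70 pos [ 0.4202 -0.1554  0.1728] q [-0.62  -0.114  0.61   2.07   0.389  1.2    1.406] F [-1.6 -0.5 -2.1] w 0.0145
 tx [-0.004 -0.292 -0.956] ty [ 0.001  0.956 -0.292] tz [ 1.    -0.002 -0.004]
[-0.031  0.063 -0.001 -0.002 -0.002  0.665]
[-0.376  1.188  0.052 -0.002 -0.002  0.665]
```

```bash
python3 -m pendant '-.003 .01 0 0 0 .1;-.006 .02 0 0 0 .2;-.01 .03 0 0 0 .3;-.015 .04 0 0 0 .4;-.02 .05 0 0 0 .5;-.025 .06 0 0 0 .6;-.031 .063 0 0 0 .665;-.031 .063 0 0 0 .665' >/dev/null; python3 -m pendant '.2 .25 .02 0 0 0;.35 .46 .04 0 0 0;.5 .65 .05 0 0 0;.62 .8 .05 0 0 0;.7 .9 .056 0 0 0;.7 .9 .056 0 0 0'>/dev/null; python3 st.py;python3 - <<'E'
from h import *
a,_,K,Rm,t=cam("scene"); b=cam("side")[0]
a=a[150:270,200:360]; b=b[160:290,210:370]
cv2.imwrite("pics/after.png",np.vstack([cv2.resize(x,(480,int(x.shape[0]*3*160/x.shape[1]/1.6*1)),interpolation=cv2.INTER_CUBIC) if 0 else cv2.resize(x,None,fx=2.3,fy=2.3,interpolation=cv2.INTER_CUBIC) for x in(a,b)]))
E
python3 d.py .434 .144 .056 .7 0 0
```

```text
t 11.10 pos [0.4337 0.1506 0.185 ] q [-0.674  0.013  0.758  2.1   -0.755  1.222  1.994] F [ 1.1  0.7 -1.8] w 0.0143
 tx [-0.004  0.64  -0.769] ty [0.002 0.769 0.64 ] tz [ 1.     0.001 -0.004]
[ 0.45  -0.355  0.007  0.001 -0.005  0.004]
```

View pics/after.png

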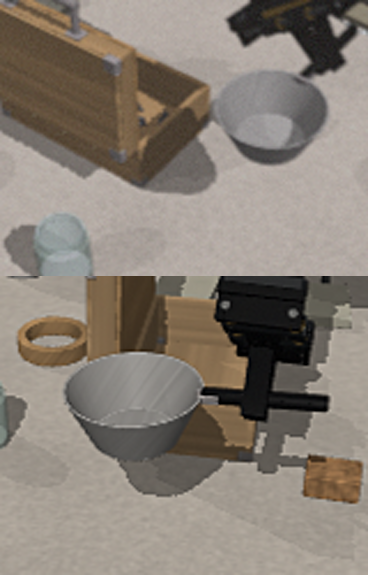

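The bowl is empty in both views, and no standoffs are on the bench. I'll set the pan down.

```bash
python3 -m pendant '.1 -.08 0 0 0 0;.2 -.16 0 0 0 0;.3 -.24 0 0 0 0;.38 -.3 0 0 0 0;.42 -.33 0 0 0 0;.44 -.345 0 0 0 0;.455 -.355 0 0 0 0;.455 -.355 0 0 0 0' >/dev/null; python3 st.py; python3 -m pendant '.005 -.004 0 0 0 0;.01 -.008 0 0 0 0;.01 -.008 0 0 0 0'>/dev/null; python3 st.py; python3 -m pendant '0 0 0 0 0 0;0 0 0 0 0 0;0 0 0 0 0 0' .04 20 >/dev/null; python3 st.py
```

```text
t 12.00 pos [0.4343 0.1513 0.0401] q [-0.579  0.356  0.712  2.194 -1.075  1.126  2.405] F [ 0.1 -0.7  0. ] w 0.0146
 tx [-0.003  0.639 -0.769] ty [0.005 0.769 0.639] tz [ 1.    -0.002 -0.005]
t 12.30 pos [0.4342 0.1515 0.037 ] q [-0.574  0.365  0.708  2.195 -1.083  1.126  2.414] F [-2.6  0.   5.8] w 0.0145
 tx [-0.003  0.64  -0.768] ty [0.006 0.768 0.64 ] tz [ 1.    -0.002 -0.006]
t 12.60 pos [0.4341 0.1508 0.0362] q [-0.574  0.366  0.709  2.195 -1.083  1.124  2.414] F [-0.4 -0.6 -0.6] w 0.0309
 tx [-0.003  0.639 -0.769] ty [0.007 0.769 0.639] tz [ 1.    -0.003 -0.007]
```

```bash
python3 -m pendant '-.1 0 0 0 0 0;-.25 0 0 0 0 0;-.4 0 0 0 0 0;-.5 0 0 0 0 0;-.5 0 0 0 0 0' >/dev/null; python3 -m pendant '-.45 .37 0 0 0 0;-.45 .37 0 0 0 0;-.45 .37 0 0 0 -.1;-.45 .37 0 0 0 -.2;-.45 .37 0 0 0 -.3;-.45 .37 0 0 0 -.4;-.45 .37 0 0 0 -.47;-.45 .37 0 0 0 -.47' 1 >/dev/null; python3 st.py
cat > lid.py <<'E'
from ik import *
yaw=np.radians(5.3); H=np.array([.629,-.143,.078]); u=-np.array([np.cos(yaw),np.sin(yaw),0]); Z=np.array([0,0,1.])
def hd(th): return H+.202*(np.cos(th)*u+np.sin(th)*Z)+.0185*(-np.sin(th)*u+np.cos(th)*Z)
def lt(g,flip): # tool pointing down, tilted by g toward +box x (away from robot); jaws across bar
    x=-u*np.sin(g)-Z*np.cos(g); y=flip*(-u*np.cos(g)+Z*np.sin(g)); return R.from_matrix(np.c_[x,y,np.cross(x,y)])
E
python3 - <<'E'
from lid import *
q0=np.array(r.read_state()["joint_positions"])
for flip in(1,-1):
  for g in(0,.3,.6):
    q=q0.copy(); print(flip,g)
    for th,up in((1.55,.08),(1.55,0),(1.2,0),(.8,0),(.4,0),(0,0)):
      q,e,er=ik(hd(th)+up*Z,lt(g,flip),q); print("  ",th,hd(th).round(3),round(e*1e3,1),round(er,3),q.round(2))
E
```

```text
t 13.90 pos [0.4346 0.075  0.2772] q [-0.758 -0.132  0.434  1.84   0.069  1.435  1.239] F [ 0.1  0.3 -0.8] w 0.0864
 tx [-0.007 -0.016 -1.   ] ty [-0.007  1.    -0.016] tz [ 1.     0.006 -0.007]
1 0
   1.55 [ 0.643 -0.142  0.28 ] 0.0 0.0 [-0.31  0.44  0.69  1.18 -0.27  1.62  0.42]
   1.55 [ 0.643 -0.142  0.28 ] 0.0 0.0 [-0.32  0.45  0.68  1.33 -0.28  1.46  0.43]
   1.2 [ 0.573 -0.148  0.273] 0.0 0.0 [-0.38  0.28  0.69  1.54 -0.18  1.39  0.41]
   0.8 [ 0.502 -0.155  0.236] 0.0 0.0 [-0.41  0.12  0.68  1.76 -0.08  1.29  0.38]
   0.4 [ 0.451 -0.16   0.174] 0.0 0.0 [-0.41  0.05  0.68  1.96 -0.03  1.15  0.38]
   0 [ 0.428 -0.162  0.096] 0.0 0.0 [-0.38  0.11  0.68  2.09 -0.08  0.97  0.44]
1 0.3
   1.55 [ 0.643 -0.142  0.28 ] 0.0 0.0 [-0.45  0.19  0.75  1.48 -0.25  1.25  0.41]
   1.55 [ 0.643 -0.142  0.28 ] 0.0 0.0 [-0.44  0.22  0.73  1.62 -0.28  1.09  0.45]
   1.2 [ 0.573 -0.148  0.273] 0.0 0.0 [-0.46  0.03  0.71  1.79 -0.13  1.05  0.39]
   0.8 [ 0.502 -0.155  0.236] 0.0 0.0 [-0.42 -0.14  0.66  1.99 -0.01  0.98  0.34]
   0.4 [ 0.451 -0.16   0.174] 0.0 0.0 [-0.39 -0.21  0.66  2.17  0.03  0.8
[... 1436 characters left out ...]
.75  1.07  2.55]
   0.4 [ 0.451 -0.16   0.174] 31.2 0.281 [-1.03 -0.45  0.92  2.28  0.77  0.94  2.55]
   0 [ 0.428 -0.162  0.096] 26.1 0.233 [-1.16 -0.45  1.16  2.37  0.86  0.81  2.55]
-1 0.6
   1.55 [ 0.643 -0.142  0.28 ] 23.2 0.259 [-1.29 -0.45  1.07  1.91  0.84  0.9   2.55]
   1.55 [ 0.643 -0.142  0.28 ] 18.5 0.212 [-1.34 -0.45  1.21  2.03  0.89  0.73  2.55]
   1.2 [ 0.573 -0.148  0.273] 23.3 0.23 [-1.02 -0.45  0.92  2.16  0.84  0.72  2.55]
   0.8 [ 0.502 -0.155  0.236] 30.7 0.246 [-0.72 -0.45  0.68  2.32  0.8   0.64  2.55]
   0.4 [ 0.451 -0.16   0.174] 36.8 0.251 [-0.79 -0.45  0.77  2.37  0.81  0.68  2.55]
   0 [ 0.428 -0.162  0.096] 47.1 0.266 [-1.1  -0.45  1.16  2.37  0.89  0.66  2.55]
```

```bash
python3 - <<'E'
from lid import *
Rt=lt(0,1); print(delta(hd(1.55)+.11*Z+.05*u+Rt.apply([.0187,0,0]),Rt))
E
```

```text
[-0.368 -0.895  0.627  0.99   0.004  0.013]
```

```bash
python3 -m pendant '-.3 -.1 .05 .1 0 0;-.368 -.2 .15 .2 0 0;-.368 -.4 .25 .35 0 0;-.368 -.6 .4 .5 .002 .007;-.368 -.75 .55 .62 .004 .013;-.368 -.895 .627 .75 .004 .013;-.368 -.895 .627 .9 .004 .013;-.368 -.895 .627 .99 .004 .013' .1 >/dev/null; python3 -m pendant '0 0 0 .19 0 0;0 0 0 .19 0 0;0 0 0 .19 0 0' >/dev/null; python3 st.py; python3 - <<'E'
from lid import *
Rt=lt(0,1); print(delta(hd(1.55)+.11*Z+.05*u+Rt.apply([.0187,0,0]),Rt))
p,d,K,Rm,t=cam("wrist"); cv2.imwrite("pics/w2.png",p); np.savez("w2.npz",p=p,d=d,K=K,Rm=Rm,t=t)
print("expected handle px",proj(hd(1.55),K,Rm,t))
E
```

```text
t 15.00 pos [ 0.5921 -0.1527  0.3706] q [-0.437  0.345  0.859  1.264 -0.264  1.649  0.453] F [0.1 0.5 0.2] w 0.0479
 tx [-0.002  0.006 -1.   ] ty [ 0.997  0.081 -0.002] tz [ 0.081 -0.997 -0.006]
[-0.004  0.007 -0.025 -0.007 -0.004  0.001]
expected handle px [346.99254585 209.03649238]
```

View pics/w2.png

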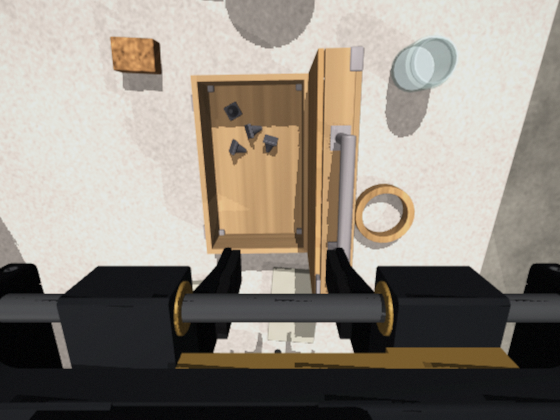

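The wrist view shows all four standoffs in the compartment, at (232,110), (253,130), (237,150) and (270,143). The lid's handle bar runs along column ~346, where I predicted it (347,209).

```bash
python3 - <<'E'
from lid import *
z=np.load("w2.npz"); W=cloud(z["d"],z["K"],z["Rm"],z["t"]); P=W[130:285,325:365].reshape(-1,3); P=P[(P[:,2]>.278)&(P[:,2]<.30)]
P=P[abs((P-hd(1.55))@u)<.02]
c=P.mean(0);print(len(P),c.round(4),P.min(0).round(3),P.max(0).round(3),hd(1.55).round(4)); e=np.linalg.svd(P-c)[2][0]; print("axis",e.round(3),"lid perp ofs",((c-hd(1.55))@u).round(4))
q=np.array(r.read_state()["joint_positions"]); Rt=lt(0,1)
g=hd(1.55); print(delta(g+.045*Z+Rt.apply([.0187,0,0]),Rt)); print(delta(g+Rt.apply([.0187,0,0]),Rt))
E
```

```text
1714 [ 0.64   -0.1282  0.2841] [ 0.631 -0.187  0.278] [ 0.652 -0.082  0.287] [ 0.6432 -0.1417  0.2803]
axis [ 0.105 -0.995  0.001] lid perp ofs 0.002
[ 0.256  0.208 -0.025 -0.004 -0.004  0.001]
[ 0.436  0.208 -0.024 -0.004 -0.004  0.001]
```

```bash
python3 -m pendant '.1 .12 -.03 0 0 0;.2 .2 -.04 -.004 -.004 0;.26 .205 -.04 -.004 -.004 0;.35 .205 -.04 -.004 -.004 0;.43 .205 -.04 -.004 -.004 0;.43 .205 -.04 -.004 -.004 0' .1 12 >/dev/null; python3 st.py; python3 -m pendant '0 0 0 0 0 0;0 0 0 0 0 0;0 0 0 0 0 0;0 0 0 0 0 0' -1 12 >/dev/null; python3 st.py; python3 - <<'E'
from lid import *
s=r.read_state(); Rt=R.from_quat(s["eef_rot"]); g=s["ee_pos"]-Rt.apply([.0187,0,0]); print("grasp",g.round(4),"err vs hd",((g-hd(1.55))@-u).round(4),(g-hd(1.55))[2].round(4))
for a in(1.55,1.15,.75,.38,.1):
    print(a,[(round(-(hd(t)-hd(a))[2]/.25,3),round((hd(t)-hd(a))@-u/.25,3),0) for t in np.arange(a-.05,a-.42,-.05)])
E
```

```text
t 15.65 pos [ 0.6406 -0.1378  0.2615] q [-0.414  0.476  0.813  1.342 -0.339  1.47   0.468] F [-0.6 -0.2  0.5] w 0.048
 tx [-0.005 -0.    -1.   ] ty [ 0.996  0.091 -0.005] tz [ 0.091 -0.996 -0.   ]
t 16.05 pos [ 0.6424 -0.1381  0.265 ] q [-0.414  0.474  0.814  1.336 -0.339  1.472  0.465] F [0.3 0.1 0.5] w 0.0237
 tx [ 0.    -0.001 -1.   ] ty [0.996 0.089 0.   ] tz [ 0.089 -0.996  0.001]
grasp [ 0.6424 -0.1381  0.2837] err vs hd -0.0005 0.0033
1.55 [(np.float64(-0.002), np.float64(-0.041), 0), (np.float64(-0.002), np.float64(-0.081), 0), (np.float64(0.001), np.float64(-0.122), 0), (np.float64(0.005), np.float64(-0.162), 0), (np.float64(0.011), np.float64(-0.202), 0), (np.float64(0.019), np.float64(-0.242), 0), (np.float64(0.029), np.float64(-0.281), 0), (np.float64(0.042), np.float64(-0.32), 0)]
1.15 [(np.float64(0.014), np.float64(-0.038), 0), (np.float64(0.03), np.float64(-0.075), 0), (np.float64(0.048), np.float64(-0.112), 0), (np.float64(0.067), np.float64(-0.147), 0), (np.float64(0.089), np.float64(-0.182), 0), (np.float64(0.112), np.float64(-0.215), 0), (np.float64(0.137), np.flo
[... 426 characters left out ...]
np.float64(0.037), np.float64(-0.018), 0), (np.float64(0.074), np.float64(-0.033), 0), (np.float64(0.112), np.float64(-0.047), 0), (np.float64(0.151), np.float64(-0.059), 0), (np.float64(0.19), np.float64(-0.069), 0), (np.float64(0.23), np.float64(-0.077), 0), (np.float64(0.27), np.float64(-0.083), 0), (np.float64(0.311), np.float64(-0.086), 0)]
0.1 [(np.float64(0.04), np.float64(-0.007), 0), (np.float64(0.08), np.float64(-0.011), 0), (np.float64(0.121), np.float64(-0.014), 0), (np.float64(0.161), np.float64(-0.015), 0), (np.float64(0.202), np.float64(-0.013), 0), (np.float64(0.242), np.float64(-0.01), 0), (np.float64(0.282), np.float64(-0.005), 0), (np.float64(0.322), np.float64(0.003), 0)]
```

```bash
python3 -m pendant '0 0 0 0 0 0;0 0 0 0 0 0;0 0 0 0 0 0' -1 12 >/dev/null; python3 st.py; python3 -m pendant '.0 -.02 0 0 0 0;-.002 -.05 0 0 0 0;-.002 -.08 0 0 0 0;.001 -.12 0 0 0 0;.005 -.162 0 0 0 0;.011 -.2 0 0 0 0;.029 -.28 0 0 0 0;.042 -.32 0 0 0 0'>/dev/null; python3 st.py
```

```text
t 16.35 pos [ 0.6424 -0.1379  0.2644] q [-0.414  0.475  0.813  1.337 -0.339  1.471  0.465] F [ 0.4 -0.2  1.3] w 0.0113
 tx [-0.001 -0.001 -1.   ] ty [ 0.996  0.089 -0.001] tz [ 0.089 -0.996  0.001]
t 17.15 pos [ 0.5605 -0.1454  0.2532] q [-0.528  0.274  0.859  1.577 -0.209  1.388  0.439] F [ 2.4 -1.8 -0.1] w 0.0113
 tx [-0.002 -0.    -1.   ] ty [ 0.996  0.089 -0.002] tz [ 0.089 -0.996  0.   ]
```

```bash
python3 -m pendant '.014 -.038 0 0 0 0;.03 -.075 0 0 0 0;.048 -.112 0 0 0 0;.067 -.147 0 0 0 0;.089 -.182 0 0 0 0;.112 -.215 0 0 0 0;.137 -.247 0 0 0 0;.163 -.278 0 0 0 0' >/dev/null; python3 st.py; python3 -m pendant '.028 -.03 0 0 0 0;.057 -.058 0 0 0 0;.088 -.084 0 0 0 0;.119 -.109 0 0 0 0;.153 -.133 0 0 0 0;.187 -.155 0 0 0 0;.222 -.175 0 0 0 0;.244 -.187 0 0 0 0'>/dev/null; python3 st.py; python3 - <<'E'
from lid import *
s=r.read_state(); g=s["ee_pos"]-R.from_quat(s["eef_rot"]).apply([.0187,0,0]); v=g-H; print("radial",np.hypot(v@u,v[2]),"ang",np.arctan2(v[2],v@u)-np.arctan2(.0185,.202))
p=cam("side")[0]; cv2.imwrite("pics/s3.png",cv2.resize(p[80:280,180:400],None,fx=2,fy=2))
E
```

```text
t 17.95 pos [ 0.4925 -0.1514  0.2125] q [-0.6    0.103  0.873  1.799 -0.081  1.278  0.383] F [ 0.2 -1.8 -0.2] w 0.0116
 tx [-0.001 -0.001 -1.   ] ty [ 0.996  0.089 -0.001] tz [ 0.089 -0.996  0.001]
t 18.75 pos [ 0.4462 -0.1555  0.1512] q [-0.605  0.033  0.872  1.979 -0.026  1.142  0.367] F [ 3.3 -0.8 -1.7] w 0.0117
 tx [-0.001 -0.001 -1.   ] ty [ 0.996  0.089 -0.001] tz [ 0.089 -0.996  0.001]
radial 0.20489871268576934 ang 0.3739871748691174
```

View pics/s3.png

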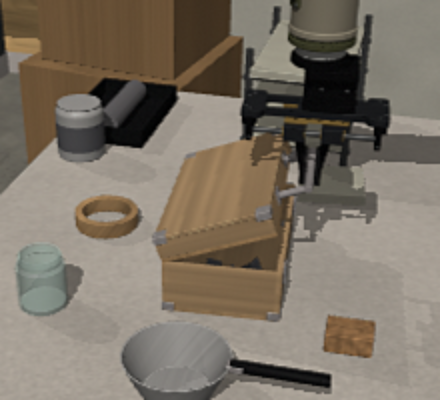

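```bash
python3 -m pendant '.037 -.018 0 0 0 0;.074 -.033 0 0 0 0;.112 -.047 0 0 0 0;.151 -.059 0 0 0 0;.19 -.069 0 0 0 0;.23 -.077 0 0 0 0;.27 -.083 0 0 0 0;.295 -.085 0 0 0 0' >/dev/null; python3 st.py; python3 -m pendant '.012 0 0 0 0 0;.02 0 0 0 0 0;.02 0 0 0 0 0'>/dev/null; python3 st.py; python3 - <<'E'
from lid import *
s=r.read_state(); g=s["ee_pos"]-R.from_quat(s["eef_rot"]).apply([.0187,0,0]); v=g-H; print("g",g.round(4),"radial",np.hypot(v@u,v[2]),"ang",np.arctan2(v[2],v@u)-np.arctan2(.0185,.202))
E
```

```text
t 19.60 pos [ 0.4269 -0.1577  0.0787] q [-0.573  0.113  0.879  2.098 -0.104  0.972  0.451] F [ 2.8  2.  17.6] w 0.0116
 tx [ 0.002 -0.001 -1.   ] ty [0.996 0.089 0.002] tz [ 0.089 -0.996  0.002]
t 19.90 pos [ 0.427  -0.1579  0.0741] q [-0.569  0.124  0.878  2.102 -0.115  0.961  0.461] F [ 3.4 -0.6 10.2] w 0.0115
 tx [ 0.002 -0.002 -1.   ] ty [0.996 0.089 0.002] tz [ 0.089 -0.996  0.002]
g [ 0.4269 -0.1579  0.0928] radial 0.20310313752413922 ang -0.01832829547366549
```

```bash
cat > plane.py <<'E'
from lid import *
def lidplane(n):
    p,d,K,Rm,t=cam(n); W=cloud(d,K,Rm,t); hsv=cv2.cvtColor(p,cv2.COLOR_BGR2HSV)
    v=W-H; a=v@u; b=v@np.array([-u[1],u[0],0]); m=(d>0)&(a>.01)&(a<.16)&(abs(b)<.125)&(W[...,2]>.085)&(hsv[...,0]<25)&(hsv[...,1]>60)
    A=np.c_[a[m],b[m],np.ones(m.sum())]; z=W[m][:,2]; k=np.ones(len(z),bool)
    for _ in range(8):
        c=np.linalg.lstsq(A[k],z[k],rcond=None)[0]; e=A@c-z; k=abs(e-np.median(e[k]))<max(.003,2*np.std(e[k]))
    print(n,m.sum(),k.sum(),"lid angle",np.arctan(c[0]).round(4),"side tilt",c[1].round(3),"z at hinge",c[2].round(4)); return p
E
python3 - <<'E'
from plane import *
a=lidplane("side"); b=lidplane("scene"); cv2.imwrite("pics/shut.png",cv2.resize(a[110:270,200:400],None,fx=2.8,fy=2.8,interpolation=cv2.INTER_CUBIC))
E
```

```text
side 2054 2009 lid angle -0.0027 side tilt -0.0 z at hinge 0.1143
scene 2275 2088 lid angle 0.0002 side tilt 0.0 z at hinge 0.1123
```

View pics/shut.png

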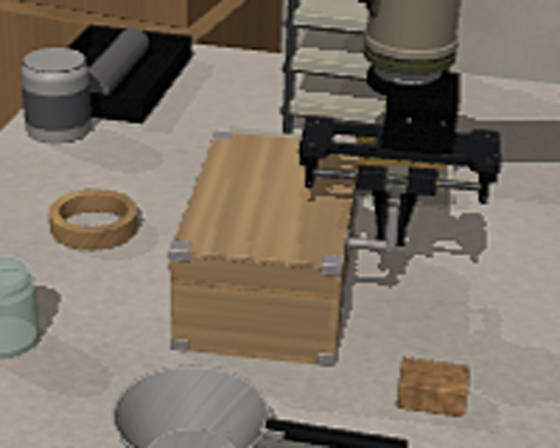

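The side view shows the lid flush on the base with no gap, and the depth planes put it at 0.00 rad. Now I'll raise the outer lid.

```bash
python3 -m pendant '-.04 .005 0 0 0 0;-.08 .0114 0 0 0 0;-.12 .02 0 0 0 0;-.159 .031 0 0 0 0;-.1975 .0435 0 0 0 0;-.2355 .058 0 0 0 0;-.2725 .0745 0 0 0 0;-.309 .0926 0 0 0 0' -1 20 >/dev/null; python3 st.py; python3 -m pendant '-.035 .02 0 0 0 0;-.069 .042 0 0 0 0;-.102 .065 0 0 0 0;-.134 .09 0 0 0 0;-.165 .117 0 0 0 0;-.194 .145 0 0 0 0;-.222 .175 0 0 0 0;-.241 .196 0 0 0 0'>/dev/null; python3 st.py; python3 -m pendant '0 0 0 0 0 0;0 0 0 0 0 0;0 0 0 0 0 0'>/dev/null; python3 - <<'E'
from plane import *
s=r.read_state(); g=s["ee_pos"]-R.from_quat(s["eef_rot"]).apply([.0187,0,0]); v=g-H; print("g",g.round(4),"radial",np.hypot(v@u,v[2]),"ang",np.arctan2(v[2],v@u)-np.arctan2(.0185,.202))
a=lidplane("side"); b=lidplane("scene"); cv2.imwrite("pics/half.png",cv2.resize(a[90:260,200:400],None,fx=2.8,fy=2.8,interpolation=cv2.INTER_CUBIC))
E
python3 st.py
```

```text
t 20.80 pos [ 0.4507 -0.1555  0.1509] q [-0.607  0.043  0.876  1.974 -0.035  1.136  0.373] F [ 18.1  -2.8 -11.2] w 0.0106
 tx [ 0.004 -0.003 -1.   ] ty [0.996 0.09  0.003] tz [ 0.09  -0.996  0.003]
t 21.60 pos [ 0.4993 -0.1507  0.2091] q [-0.598  0.125  0.876  1.792 -0.097  1.268  0.393] F [ 22.9  -5.5 -30. ] w 0.0101
 tx [ 0.002 -0.004 -1.   ] ty [0.996 0.09  0.002] tz [ 0.09  -0.996  0.004]
g [ 0.4986 -0.1507  0.2272] radial 0.198235940950223 ang 0.7607687130217717
side 1457 833 lid angle 0.7821 side tilt 0.003 z at hinge 0.1276
scene 2889 2187 lid angle 0.7839 side tilt 0.004 z at hinge 0.1263
t 22.00 pos [ 0.4986 -0.1507  0.2085] q [-0.599  0.124  0.876  1.793 -0.097  1.268  0.393] F [ 21.4  -4.8 -27.3] w 0.01
 tx [ 0.001 -0.003 -1.   ] ty [0.996 0.09  0.001] tz [ 0.09  -0.996  0.003]
```

View pics/half.png

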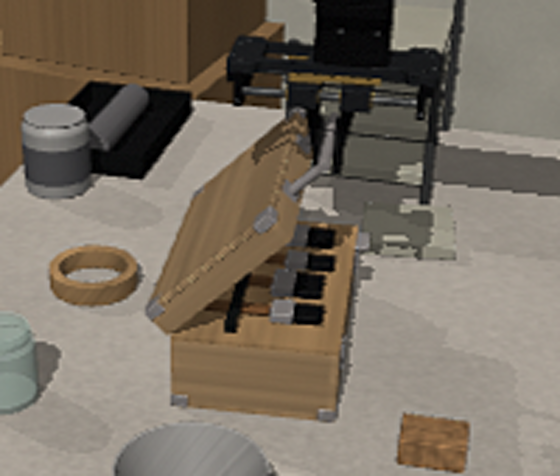

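The side view shows the outer lid at about 45° with the inner lid shut and its brushes exposed. A radial strain of about 35 N is left in the grip, so I'll relax it by easing toward the hinge.

```bash
python3 -m pendant '.005 .004 0 0 0 0;.009 .007 0 0 0 0;.009 .007 0 0 0 0' >/dev/null; python3 st.py; python3 -m pendant '.005 .003 0 0 0 0;.007 .005 0 0 0 0;.007 .005 0 0 0 0;.007 .005 0 0 0 0' >/dev/null; python3 st.py; python3 - <<'E'
from plane import *
lidplane("side"); lidplane("scene")
E
```

```text
t 22.30 pos [ 0.4983 -0.1508  0.2078] q [-0.596  0.13   0.877  1.791 -0.102  1.272  0.397] F [-1.  -0.6 -2. ] w 0.0105
 tx [-0.003 -0.001 -1.   ] ty [ 0.996  0.089 -0.003] tz [ 0.089 -0.996  0.001]
t 22.70 pos [ 0.4984 -0.1509  0.2074] q [-0.594  0.133  0.878  1.79  -0.106  1.273  0.4  ] F [-16.6   2.9  17.9] w 0.0104
 tx [-0.005  0.001 -1.   ] ty [ 0.996  0.088 -0.005] tz [ 0.088 -0.996 -0.001]
side 1481 839 lid angle 0.7775 side tilt 0.002 z at hinge 0.1276
scene 2877 2235 lid angle 0.7805 side tilt 0.006 z at hinge 0.1262
```

```bash
python3 -m pendant '-.004 -.003 0 0 0 0;-.007 -.005 0 0 0 0;-.007 -.005 0 0 0 0;-.007 -.005 0 0 0 0' >/dev/null; python3 st.py; python3 - <<'E'
from plane import *
lidplane("side"); lidplane("scene")
for n in("side","scene"):
    p,d,K,Rm,t=cam(n); W=cloud(d,K,Rm,t)
    v=W-H; a=v@u; b=v@np.array([-u[1],u[0],0]); m=(d>0)&(a>.13)&(a<.158)&(abs(b)<.12)&(W[...,2]>.05)&(W[...,2]<.13); print(n,"inner front z",m.sum(),np.percentile(W[m][:,2],[10,50,90]).round(3) if m.sum() else 0)
    for k,x0,x1,y0,y1,z0,z1 in(("pan rim",.47,.63,.07,.23,.05,.062),("block",.32,.41,-.04,.035,.02,.04)):
        m=(d>0)&(W[...,0]>x0)&(W[...,0]<x1)&(W[...,1]>y0)&(W[...,1]<y1)&(W[...,2]>z0)&(W[...,2]<z1); q=W[m]; print(k,len(q),q.min(0).round(3),q.max(0).round(3))
E
```

```text
t 23.20 pos [ 0.4992 -0.1508  0.2084] q [-0.596  0.129  0.877  1.79  -0.102  1.271  0.397] F [ 1.3 -0.1 -4.1] w 0.0103
 tx [-0.001 -0.001 -1.   ] ty [ 0.996  0.089 -0.001] tz [ 0.089 -0.996  0.001]
side 1469 828 lid angle 0.783 side tilt 0.002 z at hinge 0.1279
scene 2894 2195 lid angle 0.785 side tilt 0.002 z at hinge 0.1267
side inner front z 421 [0.08  0.082 0.09 ]
pan rim 366 [0.47  0.075 0.05 ] [0.616 0.209 0.061]
block 305 [ 0.329 -0.027  0.02 ] [0.39  0.021 0.032]
scene inner front z 78 [0.078 0.08  0.084]
pan rim 197 [0.47  0.076 0.05 ] [0.618 0.209 0.061]
block 180 [ 0.33  -0.027  0.02 ] [0.394 0.022 0.033]
```

Everything checks out: the outer lid is at 0.784 rad, the inner lid is shut, the pan is upright and the wrist force is low. Handing in.

```bash
python3 -c "from bench import close_job; print(close_job())"
```

```text
the job is handed in; nothing more can be done
None
```

The job is done and handed in at about 23.4 s of the 72 s allowed. All four standoffs were tipped into the box, and the pan is standing upright and empty near its starting spot, clear of the box. I swung both lids down together by the handle until shut, then raised only the outer lid. The gripper still holds it half open.

**Last checks**
- **Standoffs:** the wrist camera showed all four in the compartment before the lids closed, and none were on the bench.
- **Lids shut:** depth readings put the outer lid at 0.00 rad (−0.003 and 0.000). The side view showed it flush with the base. I did not measure the inner lid separately at that point.
- **Outer lid raised:** it stands at 0.783 to 0.785 rad, about 45 degrees, in both views.
- **Inner lid:** its front edge is at about 80–82 mm, which is the shut position, with the brushes showing.
- **Pan and block:** the pan's rim is level in height, with its middle about 4 mm from where it started. The sanding block is where it was. I did not re-measure the other bystanders, but nothing touched them.

**What went less smoothly**
- Raising the lid left about 35 N of strain in the grip. My first easing cleared it, a second overshot to about 25 N the other way, and I reversed that. The final wrist force was about 4 N.
- The bar slid about 4 mm in the jaws when I pressed the lids shut, with a peak reading of about 18 N.

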